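Swap the bar cupboards over

TASK

The glasses are out and it is time to pour. Push the door of the taller cupboard, which has been left standing open, fully shut so that its roller catch snaps home, and pull the door of the lower cupboard out through its catch and leave it standing open by at least 45 degrees.

Things in the scene. Friction and masses are not known exactly. Their poses are not given: they have to be found in the camera images.
- tall_cupboard: Taller plywood cupboard, 180 deep (x) x 220 wide (y) x 270 high mm, fixed. Origin: centre of its underside; its door faces -x of its frame. The door is 15 thick, its front at x=-105 when shut, upright hinge axis at x=-97.5, y=+110. Vertical steel bar handle, 11 dia: when shut its axis is at (-140,-65), 35 off the door, 175 from the hinge, z 155 to 255, on 2 stems. Glove box on its top.
- low_cupboard: Lower plywood cupboard, 180 deep (x) x 220 wide (y) x 220 high mm, fixed. Origin: centre of its underside; its door faces -x of its frame. The door is 15 thick, its front at x=-105 when shut, upright hinge axis at x=-97.5, y=+110. Vertical steel bar handle, 11 dia: when shut its axis is at (-140,-65), 35 off the door, 175 from the hinge, z 105 to 205, on 2 stems. Jigger on its top.
- tall_door (a joint): Taller cupboard's door, rad: 0 shut, grows as its free edge swings out to the robot (clockwise from above), stop 1.6; light hinge, stays where left. Sprung roller catch inside, 175 mm from the hinge: met at 0.11 rad, resists with about 6 N at the handle (9 N at mid-door), past 0.04 it snaps the door to 0 and holds it. Starts open, 0.4 to 1.0.
- low_door (a joint): Lower cupboard's door, rad: 0 shut, grows as its free edge swings out to the robot (clockwise from above), stop 1.6; light hinge, stays where left. Sprung roller catch inside, 175 mm from the hinge: met at 0.11 rad, resists with about 6 N at the handle (9 N at mid-door), past 0.04 it snaps the door to 0 and holds it. Starts shut; takes about 4 N at the handle to open.

How it is judged:
By the outcome, as a careful person would: the job done as asked, in the order asked, and still so for the second after the job is handed in, with the robot touching nothing.
It also fails if it takes over 48 s, if anything falls off the work surface, if the arm or the gripper's body presses on something with over 40 N, if the wrist force passes 120 N, or if a joint passes its speed limit or range.

ROBOT

A 6-joint arm with a two-finger parallel gripper is mounted at the origin on the work surface. World frame = base frame: x ahead of the robot, y to its left, z up, the work surface at z = 0. Lengths are in m, angles in degrees, forces in N, time in s.
With the tool pointing down it reaches from about 0.4 to 0.825 m from the base axis. Payload 7 kg.
Tool frame: the origin (TCP) lies midway between the tips of the shut fingers; the grasp point (between the pads) lies 19 mm behind it; z points along the fingers, y is the line along which they close (so a half turn about z gives the same grasp; the last joint's range is limited). The gripper opens to 88 mm and grips with 3 to 60 N. Pads are 19 mm wide; open, the fingers measure 130 mm over their backs; the gripper's body (78 mm by 193 mm) begins 47 mm behind the grasp point.
Start: joints at [-56.259, 20.546, 0.682, 0, -70.136, -16.507], TCP at [0.2, -0.645, 0.227] pointing down, gripper open.
Joint ranges: [-176.03, 176.03], [-82.01, 121.73], [-58.28, 71.71], [-173.87, 95.51], [-174.79, -0.11], [-173.66, 173.66]. Speed limits (degrees/s): [136.94, 136.94, 172.46, 180, 180, 180].

INTERFACE

Orientations are given as a 3x3 rotation matrix whose columns are the frame's x, y, z axes.
In Python, from rig import robot gives the robot as it stands. Calls block until the motion is done:
- robot.goto(position, orientation): joint-space move of the TCP to a pose.
- robot.servo_line(position, ori=None, speed=0.15): straight line of the TCP; ori=None keeps the orientation; speed is the mean speed in m/s.
- robot.movej(angles): joint-space move.
- robot.move_gripper(opening): opening from 0.0 (shut) to 1.0 (fully open); the grip force is fixed at half the most; returns when the fingers have stopped.
- robot.dwell(seconds).
- robot.ik(position, orientation): joint angles nearest the present ones, or None.
- robot.grab_frame(name): name is "scene" or "top"; returns (picture, depth): 384x512x3 uint8, red, green, blue; 384x512 float32, m along the optical axis (not along the pixel's ray), 0 where there is no reading.
- robot.camera_info(name): a dict with "vfov" (degrees; the focal length in pixels is half the picture's height over the tangent of half this angle, whatever the lens; pixels are square), "cx", "cy" (the principal point, pixels), "view" (4x4, takes a point from world to camera coordinates). Camera axes: x right, y down, z forward; pixel columns grow to the right and rows downward; lengths in m; the calibration is good to about 2 mm. A picture is of the moment at which its call begins. camera_info takes no time and is no camera call.
A pose or a line that the arm cannot do raises robot.Unreachable and nothing moves.
- robot.job_done(): hands the job in; it is judged then, once.
Readings, each from a call of its own:
- robot.read_t(): time.
- robot.read_qpos(): joint angles.
- robot.read_qvel(): joint speeds.
- robot.read_effort(): joint torques, N m.
- robot.read_position(): TCP position.
- robot.read_tcp_rot(): TCP orientation.
- robot.read_force(): force on the tool from outside, world axes, zero at the start.
- robot.read_ft_torque(): the same for the moment, N m.
- robot.read_grip_width(): opening from 0.0 (shut) to 1.0 (fully open).
- robot.read_finger_force(): force on a finger pad.
Only numpy, scipy, OpenCV 4.12 (cv2) and the standard library are available. Lean on these libraries where they do the work, as an engineer would, in place of code of your own. Each camera call takes 0.05 s, during which the arm holds its last target. There are 200 camera calls.

## Working session

There is one attempt and no reset: what is moved stays moved. The work goes in short steps, each a Python script; the robot and the scene stay as the last script left them, time stands still between calls to the robot, and variables do not carry over. Pictures are saved under pics/ and viewed, at most 10 in all, crops included, and the job is handed in when it is done.

```bash
ls; mkdir -p pics; python3 - <<'E'
from rig import robot
import numpy as np, cv2
for n in("scene","top"):
    p,d=robot.grab_frame(n); np.savez(f"pics/{n}.npz",p=p,d=d)
    cv2.imwrite(f"pics/{n}0.png",p[:,:,::-1]); i=robot.camera_info(n); print(n,i, (d>0).mean())
E
```

```text
pics
scene {'vfov': 49.00862423583839, 'cx': 252.60086892491026, 'cy': 192.94687447352396, 'view': array([[ 0.67986403,  0.73331706, -0.00556703, -0.48005809],
       [ 0.68958198, -0.64186306, -0.33539306, -0.37291284],
       [-0.24952272,  0.22418275, -0.94206184,  1.16997119],
       [ 0.        ,  0.        ,  0.        ,  1.        ]])} 0.9962310791015625
top {'vfov': 46.98640860052212, 'cx': 253.87997919569585, 'cy': 197.84179386650808, 'view': array([[-0.01016818, -0.9999344 ,  0.00527344,  0.04659957],
       [-0.98131004,  0.00896504, -0.19222446,  0.63558013],
       [ 0.19216457, -0.00712946, -0.98133682,  0.95345396],
       [ 0.        ,  0.        ,  0.        ,  1.        ]])} 0.9961954752604166
```

View pics/scene0.png

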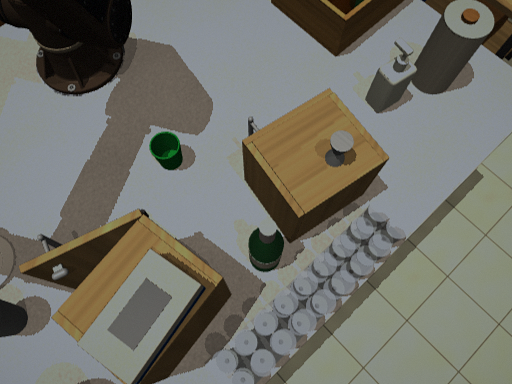

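View pics/top0.png

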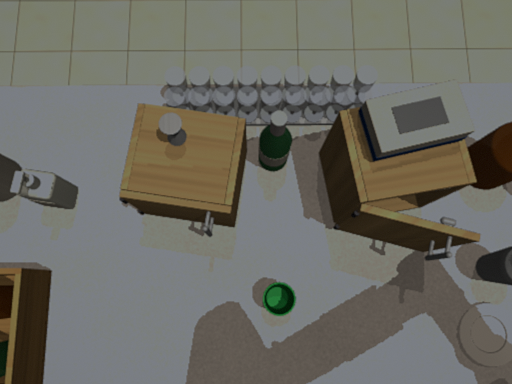

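The scene view shows the low cupboard, with a jigger on it and its door shut, at about (315,160). The tall cupboard, with its door ajar, is at about (140,290). In the top view their roofs are at about (185,155) and (410,150), and the open door's edge runs from (362,207) to (478,238). Next I'll turn the depth into world points and fit the roofs.

```bash
cat > h.py <<'E'
import numpy as np, cv2
def cloud(robot,n,d):
    i=robot.camera_info(n); h,w=d.shape; f=h/2/np.tan(np.radians(i["vfov"]/2))
    v,u=np.mgrid[:h,:w]; c=np.stack([(u-i["cx"])/f*d,(v-i["cy"])/f*d,d],-1)
    V=i["view"]; return (c-V[:3,3])@V[:3,:3]
E
python3 - <<'E'
from rig import robot
from h import *
canvas=np.zeros((500,1200,3),np.uint8)
S=1000
for n in("top","scene"):
    z=np.load(f"pics/{n}.npz"); P=cloud(robot,n,z["d"]); 
    print(n,"table z",np.median(P[...,2][(P[...,2]<.02)&(P[...,2]>-.02)]))
    for lo,hi,name in((.212,.228,"low"),(.262,.278,"tall")):
        m=(abs(P[...,2]-(lo+hi)/2)<.008)&(z["d"]>0)&(P[...,0]>.3)&(P[...,0]<.95)
        m=m&((P[...,1]>0)if name=="low" else (P[...,1]<0))
        Q=P[m]; print(n,name,len(Q),np.median(Q[:,2]))
        k,lab=cv2.connectedComponents(m.astype(np.uint8))
        for j in range(1,k):
            q=P[lab==j]
            if len(q)>60: print("  comp",len(q),cv2.minAreaRect(q[:,:2].astype(np.float32)),cv2.boxPoints(cv2.minAreaRect(q[:,:2].astype(np.float32))).round(3).tolist())
        for q in Q:
            r,c=int((.95-q[0])*S*.8),int((.6-q[1])*S*.8)
            if 1<=r<499 and 1<=c<1199: canvas[r-1:r+1,c-1:c+1,0 if n=="top" else 2]=255
    # handle-ish points: grey, in front
cv2.imwrite("pics/map.png",canvas[:500,:800])
E
```

```text
top table z 0.00020869368374574386
top low 10140 0.2196735904043753
  comp 10126 ((0.6907645463943481, 0.18143221735954285), (0.22035913169384003, 0.19631700217723846), 80.77985382080078) [[0.5759999752044678, 0.08799999952316284], [0.7699999809265137, 0.05700000002980232], [0.8050000071525574, 0.27399998903274536], [0.6119999885559082, 0.3059999942779541]]
top tall 7202 0.269678178175235
  comp 7054 ((0.6450929641723633, -0.24310944974422455), (0.2994522452354431, 0.19276277720928192), 74.40301513671875) [[0.5120000243186951, -0.3610000014305115], [0.6980000138282776, -0.4129999876022339], [0.777999997138977, -0.125], [0.5929999947547913, -0.0729999989271164]]
  comp 147 ((0.751663327217102, -0.010781615972518921), (0.03125125169754028, 0.020267020910978317), 2.7803122997283936) [[0.7360000014305115, -0.0010000000474974513], [0.7369999885559082, -0.02199999988079071], [0.7680000066757202, -0.019999999552965164], [0.7670000195503235, 0.0]]
scene table z 0.0012450772457128128
scene low 10922 0.22085018944091972
  comp 1498 ((0.7012853026390076, 0.6602509617805481), (0.1106028333306312
[... 377 characters left out ...]
2, 0.05900000035762787], [0.8040000200271606, 0.2770000100135803], [0.6110000014305115, 0.3089999854564667]]
scene tall 7849 0.27019895377992914
  comp 7643 ((0.641538143157959, -0.249161496758461), (0.2850877046585083, 0.22103950381278992), 9.087539672851562) [[0.4830000102519989, -0.16300000250339508], [0.5180000066757202, -0.38100001215934753], [0.800000011920929, -0.335999995470047], [0.7649999856948853, -0.11800000071525574]]
  comp 170 ((0.7507016062736511, -0.009728602133691311), (0.03027324378490448, 0.019167130813002586), 0.01645657978951931) [[0.7360000014305115, -0.0], [0.7360000014305115, -0.01899999938905239], [0.765999972820282, -0.01899999938905239], [0.765999972820282, -0.0]]
```

View pics/map.png

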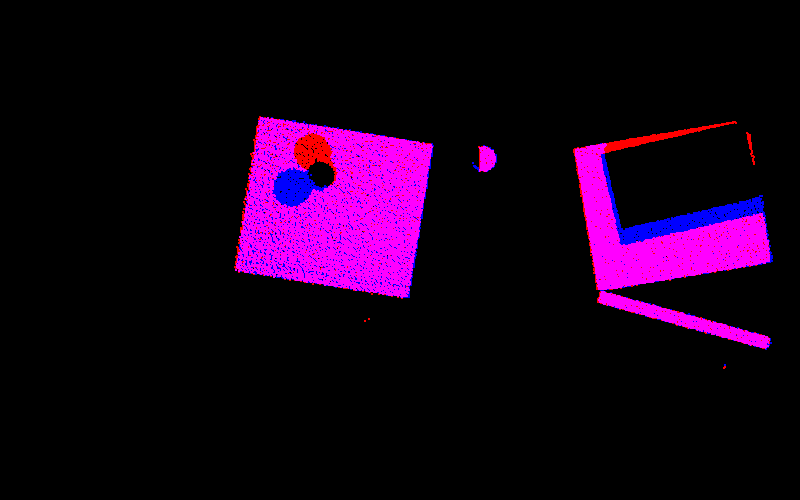

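The map shows both roofs, each 0.22 m wide. The low front corners are at px (235,270) and (410,297). The tall front corners are at (597,291) and (771,262), with its door from (598,296) to (769,342), which is about 0.43 rad open. I'll check obstacle heights, then go to the tall door.

```bash
cat >> h.py <<'E'
R2=lambda a:np.array([[np.cos(a),-np.sin(a)],[np.sin(a),np.cos(a)]])
class Cup:
    def __init__(s,o,yaw): s.o=np.array(o);s.R=R2(yaw);s.h=s.w([-.0975,.11])
    def w(s,p): return s.o+s.R@np.array(p)
    def door(s,r,off,th):  # point r from hinge along the door, off in front of its mid-plane, at angle th
        return s.h+s.R@R2(-th)@np.array([-off,-r])
    def ori(s,th,flip=1):  # tool down, y along door
        y=np.append(s.R@R2(-th)@np.array([0,1.]),0)*flip; z=np.array([0,0,-1.])
        return np.stack([np.cross(y,z),y,z],1)
tall=Cup([.693,-.240],np.radians(9.5)); low=Cup([.697,.181],np.radians(-9.24))
E
python3 - <<'E'
from rig import robot
from h import *
P=cloud(robot,"top",np.load("pics/top.npz")["d"])
for nm,(u0,u1,v0,v1) in dict(dark=(480,511,245,285),brown=(475,511,120,185),bottle=(255,295,105,175),green=(262,298,280,318),handleT=(420,455,232,262),handleL=(200,216,208,236),jig=(160,190,110,150),glove=(365,470,85,155)).items():
    q=P[v0:v1,u0:u1].reshape(-1,3);q=q[q[:,2]>.03]; t=q[q[:,2]>q[:,2].max()-.015]
    print(nm,"zmax",q[:,2].max().round(3),"xy at top",t[:,:2].mean(0).round(3),"range",q.min(0).round(3),q.max(0).round(3))
print(tall.h,tall.door(.175,.0425,.43),low.door(.175,.0425,0))
th=.43
for f in(1,-1):
    print(f,[None if (q:=robot.ik(np.append(tall.door(.125,.06,a),.22),tall.ori(a,f))) is None else np.round(q,0) for a in(.43,0)],
    [None if (q:=robot.ik(np.append(low.door(.175,.0425,a),.176),low.ori(a,f))) is None else np.round(q,0) for a in(0,.5,1.05)])
E
```

```text
dark zmax 1.058 xy at top [0.441 0.048] range [ 0.436 -0.504  0.03 ] [0.515 0.048 1.058]
brown zmax 1.058 xy at top [0.441 0.048] range [ 0.441 -0.545  0.03 ] [0.779 0.048 1.058]
bottle zmax 1.058 xy at top [0.441 0.048] range [ 0.441 -0.056  0.03 ] [0.857 0.048 1.058]
green zmax 1.058 xy at top [0.441 0.048] range [ 0.376 -0.044  0.03 ] [0.445 0.048 1.058]
handleT zmax 1.058 xy at top [0.441 0.048] range [ 0.441 -0.36   0.031] [0.536 0.048 1.058]
handleL zmax 1.058 xy at top [0.441 0.048] range [0.441 0.048 0.036] [0.589 0.166 1.058]
jig zmax 1.058 xy at top [0.441 0.048] range [0.441 0.048 0.215] [0.788 0.228 1.058]
glove zmax 1.058 xy at top [0.441 0.048] range [ 0.441 -0.481  0.032] [0.885 0.048 1.058]
[ 0.57868192 -0.14760073] [ 0.49195859 -0.30543074] [0.54837951 0.13932326]
1 [array([ -7.,   9., -16.,   0., -65., -98.]), array([ -9.,  15.,  -9.,   0., -67., -71.])] [array([  34.,   13.,  -17.,    0.,  -60., -133.]), array([  44.,    8.,  -23.,    0.,  -59., -172.]), array([ 54.,   9., -23.,   0., -59., 146.])]
-1 [array([ -7.,   9., -16.,   0., -65.,  82.]), array([ -9.,  15.,  -9.,   0., -67., 109.])] [array([ 34.,  13., -17.,   0., -60.,  47.]), array([ 44.,   8., -23.,   0., -59.,   8.]), array([ 54.,   9., -23.,   0., -59., -34.])]
```

```bash
cat > push.py <<'E'
from rig import robot
from h import *
r=.125; O=lambda a:tall.ori(a,-1)
pt=lambda a,off,z=.222:np.append(tall.door(r,off,a),z)
robot.move_gripper(0)
p=robot.read_position(); robot.servo_line([p[0],p[1],.42],speed=.4)
robot.goto(pt(.43,.075,.42),O(.43)); robot.servo_line(pt(.43,.075),speed=.25)
f0=np.array(robot.read_force())
def F():
    f=np.array(robot.read_force())-f0; return f
for a,off in((.43,.03),(.35,.02),(.25,.02),(.16,.02),(.11,.02),(.08,.02),(.06,.02),(.045,.02),(.03,.02),(.015,.02),(0,.02),(0,.018),(0,.016),(0,.014)):
    robot.servo_line(pt(a,off),O(a),speed=.12 if a>.12 else .05)
    f=F(); n=f[:2]@tall.R[:,0]; print(a,off,"push",(-n).round(1),f.round(1),robot.read_t().__round__(1))
    if a<.02 and -n>14: break
pic,d=robot.grab_frame("scene"); cv2.imwrite("pics/pushed.png",pic[:,:,::-1])
E
python3 push.py
```

```text
0.43 0.03 push -0.2 [ 0.2 -0.2 -0. ] 5.4
0.35 0.02 push -0.6 [ 0.6 -0.2  0.5] 5.7
0.25 0.02 push -0.2 [ 0.3 -0.6 -0.1] 6.0
0.16 0.02 push 0.4 [-0.2 -1.  -0.5] 6.2
0.11 0.02 push -0.2 [ 0.3 -0.8 -0.6] 6.5
0.08 0.02 push 5.0 [-5.1 -0.   2.8] 6.7
0.06 0.02 push 4.5 [-4.7  0.5  3.2] 7.0
0.045 0.02 push 2.3 [-2.4  0.4  0.2] 7.2
0.03 0.02 push -0.1 [ 0.3 -0.9  0.3] 7.5
0.015 0.02 push 0.4 [-0.3 -0.6 -1.5] 7.7
0 0.02 push -0.0 [ 0.1 -0.4  0.8] 8.0
0 0.018 push 6.0 [-5.6 -2.6  3. ] 8.2
0 0.016 push 12.8 [-12.7  -2.    5.8] 8.5
0 0.014 push 19.5 [-19.6  -1.3   9.3] 8.7
```

View pics/pushed.png

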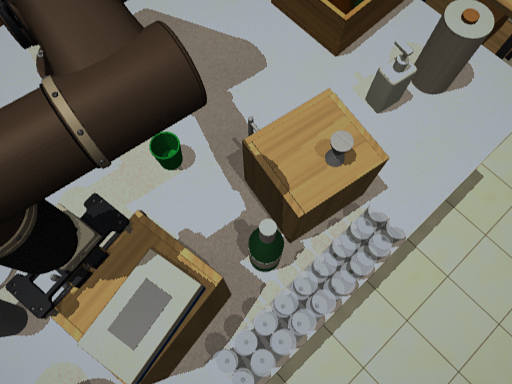

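The picture shows the tall door flush with its cupboard at about (95,265), with the gripper still on it. The push force rose through the catch, dropped, then met a hard stop, so the door has snapped shut. Next is the low door.

```bash
cat > pull.py <<'E'
from rig import robot
from h import *
O=lambda a:low.ori(a,-1)
pt=lambda a,z=.178:np.append(low.door(.175,.0425,a),z)
robot.servo_line(np.append(tall.door(.125,.075,0),.222),speed=.15)
robot.servo_line(np.append(tall.door(.125,.075,0),.42),speed=.35)
robot.goto(pt(0,.40),O(0)); robot.move_gripper(.6)
pic,d=robot.grab_frame("scene"); cv2.imwrite("pics/hover.png",pic[:,:,::-1])
P=cloud(robot,"scene",d); m=(abs(P[...,2]-.27)<.008)&(P[...,1]<-.1)&(P[...,0]<.65)&(d>0)
l=(P[m][:,:2]-tall.o)@tall.R; print("tall roof+door local min/max",np.percentile(l,1,0).round(4),np.percentile(l,99,0).round(4))
robot.servo_line(pt(0,.24),speed=.25); robot.servo_line(pt(0),speed=.1)
f0=np.array(robot.read_force())
robot.move_gripper(0)
print("grip",robot.read_grip_width(),robot.read_finger_force(),(np.array(robot.read_force())-f0).round(1),robot.read_t())
E
python3 pull.py
```

```text
tall roof+door local min/max [-0.1047 -0.1079] [-0.0323  0.1069]
grip 0.11549549563906963 29.99958962202072 [ 0.5 -6.1  1.3] 14.9917
```

The tall door's front is at −104.7 mm, so it is shut. The bar is gripped at about 10–11 mm, so I'll pull.

```bash
cat > open.py <<'E'
from rig import robot
from h import *
O=lambda a:low.ori(a,-1)
pt=lambda a,z=.178:np.append(low.door(.175,.0425,a),z)
for a in(.03,.06,.09,.12,.2,.3,.4,.5,.6,.7,.8,.9,1.0,1.08):
    robot.servo_line(pt(a),O(a),speed=.06 if a<.15 else .12)
    f=np.array(robot.read_force()); print(a,f.round(1),round(robot.read_grip_width(),3))
    if np.linalg.norm(f)>45: print("stop"); raise SystemExit
robot.move_gripper(.5); robot.servo_line(pt(1.08,.42),speed=.2)
robot.goto([.35,-.35,.45],O(1.08))
pic,d=robot.grab_frame("top"); cv2.imwrite("pics/opened.png",pic[:,:,::-1])
P=cloud(robot,"top",d)
m=(abs(P[...,2]-.22)<.008)&(P[...,1]>.1)&(P[...,1]<.45)&(P[...,0]<.65)&(d>0)
l=(P[m][:,:2]-low.o)@low.R; l=l[l[:,0]<-.125]
if len(l)>20:
    v=cv2.fitLine(l.astype(np.float32),cv2.DIST_L2,0,.01,.01).ravel(); print(len(l),"door angle",np.degrees(np.arctan2(abs(v[0]),abs(v[1]))))
print(robot.read_t())
E
python3 open.py
```

```text
0.03 [-2.6 -4.7  2.2] 0.115
0.06 [-4.8 -3.   3.6] 0.114
0.09 [-5.6 -2.5  5.9] 0.112
0.12 [-2.4 -3.9  2.9] 0.119
0.2 [-3.6 -4.9  3.1] 0.117
0.3 [-4.5 -4.7  3.5] 0.12
0.4 [-4.  -3.1  3.1] 0.114
0.5 [-4.3 -4.1  3.5] 0.113
0.6 [-4.8 -2.7  5.1] 0.118
0.7 [-4.7 -2.   3.9] 0.118
0.8 [-4.2 -1.9  5.2] 0.111
0.9 [-4.9 -1.4  4.2] 0.118
1.0 [-5.8 -0.9  3.5] 0.118
1.08 [-3.8  0.1  2.6] 0.116
817 door angle 61.8872
23.4083
```

View pics/opened.png

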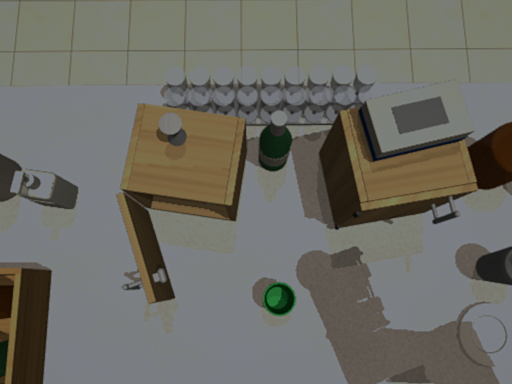

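The low door stands open at about 62°, its edge running from (122,195) to (160,300). The tall door is flush shut, with its handle at (445,210). Nothing else has moved, and the arm is clear.

```bash
python3 -c "
from rig import robot
print(robot.job_done())"
```

```text
the job is handed in; nothing more can be done
None
```

The job is handed in at about 23 s: the taller cupboard's door was pushed shut through its catch first, then the lower cupboard's door was pulled open and left at about 62°, with the arm clear of everything.

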